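# Line up the kiln lid hinge for its pin

## Task

Slide the cover of the blue hardware tray fully open, take out the loose hinge leaf, and bring it gently to the jamb block, leaf level and its knuckle centred between the two fixed knuckles so that all three holes line up for the pin. Finish while still holding the leaf there in the gripper, aligned and not leaning on the block, so that a colleague can push in the pin; leave the pin and everything else on the bench where they are.

Things in the scene. Friction and masses are not known exactly. Their poses are not given: they have to be found in the camera images.
- tray: Blue steel tray fixed to the bench, 180 x 150 mm (x, y) outside, 62 mm high, 5 mm walls, inner floor 6 mm above the bench; the loose leaf lies in it. Origin: centre of its underside. +x points away from the robot, give or take yaw. A 6 mm aluminium cover, 174 x 144 mm, slides on it along the tray's x; its top is 69 mm above the bench, guide rails beside it 72 mm.
- cover (a joint): Travel of the tray's sliding cover in m: 0 = closed, 0.155 = fully open (end stop); it opens along the tray's -x, roughly towards the robot. Starts 0 to 0.03. Friction about 2 N; it stays where it is left.
- cover_tab (a point): Middle of the top edge of the orange upright pull tab on the cover: 12 mm thick along the tray's x, 60 mm long along its y, 30 mm high above the cover, top edge 99 mm above the bench; centred across the cover, and 35 mm to the +x of the cover's centre. Axes as the tray's.
- leaf: Loose hinge leaf, steel, 0.3 to 0.5 kg, flat on the tray floor, knuckle roughly to the tray's +x (yaw within 0.35 rad). Origin: on its underside, below the middle of the rib. z up, y along the hinge axis, x towards the knuckle. Plate 6 mm thick, x -28 to +31 mm, 60 mm wide in y, then a neck 28 mm wide to the knuckle.
- leaf_rib (a point): Middle of the top edge of the leaf's yellow upright rib, made for gripping: 10 mm thick along the leaf's x, 50 mm long along its y, from 6 to 44 mm above the underside; straight above the leaf's origin. Axes as the leaf's.
- leaf_knuckle (a point): Middle of the loose leaf's knuckle hole, 48 mm along the leaf's +x from its origin and 13 mm above its underside. The knuckle is a tube along the leaf's y, 30 mm long, 26 mm outside, 15 mm hole. Axes as the leaf's.
- jamb: Wooden jamb block fixed to the bench, 70 x 160 x 80 mm (x, y, z), the fixed hinge leaf (6 mm steel) on its top, steel hold-down feet at its ends. Origin: centre of its underside. Two fixed knuckles (tubes along its y, 26 mm outside, 15 mm hole, 25 mm long) overhang its -x face, towards the robot, with a 40 mm gap between them, open from above, below and -x.
- jamb_gap (a point): Point on the fixed hinge axis midway between the two fixed knuckles: 55 mm to the -x of the block's centre (20 mm in front of its -x face), 93 mm above the bench. Axes as the block's; y is the hinge axis. The leaf's knuckle belongs here, the leaf's x along the block's x (knuckle towards the block, plate on the robot's side).
- pin: Bystander: brass hinge pin, 10 mm thick, 118 mm long with a head, lying on the bench between tray and block. Origin at its middle, x along it.
- drill: Bystander: red and black cordless drill standing on its battery, about 200 mm high. Origin under the battery.
- mallet: Bystander: hammer lying at the far side of the bench. Origin on its underside.
- driver: Bystander: screwdriver lying on the right of the bench. Origin on its underside.
- jar: Bystander: white jar, 72 mm wide, 100 mm high, on the left. Origin at its underside.
- tube: Bystander: terracotta tube standing on the bench on the left, 40 mm wide, 90 mm high. Origin at its underside.
Mind the look-alikes: they are no part of the job. Leave any turquoise look-alike of the tray alone.

How it is judged:
By the outcome, as a careful person would: the job done as asked, in the order asked, and still so for the second after the job is handed in, while the arm keeps its last pose, push and grip.
It also fails if it takes over 51 s, if anything falls off the work surface, if the arm or the gripper's body presses on something with over 40 N, if the wrist force passes 120 N, or if a joint passes its speed limit or range.

## Robot

A 6-joint arm with a two-finger parallel gripper is mounted at the origin on the work surface. World frame = base frame: x ahead of the robot, y to its left, z up, the work surface at z = 0. Lengths are in mm, angles in rad, forces in N, time in s.
With the tool pointing down it reaches from about 350 to 875 mm from the base axis. Payload 4.2 kg.
Tool frame: the origin (TCP) lies on the centre line of the jaws, within the pads' length; the fingertips stand 19 mm ahead of it and the grasp point (between the pads) is the TCP (tip_extent is the distance from the TCP to the fingertips, in mm); x points along the fingers, z is the direction in which the jaws open and shut, and the axes are right-handed (so a half turn about x gives the same grasp; the last joint's range is limited). The gripper opens to 85 mm and grips with 20 to 120 N. Pads are 22 mm wide; open, the fingers measure 114 mm over their backs; the gripper's body (76 mm by 85 mm) begins 54 mm behind the grasp point. The pads swing forward as they close: fully open they stand 13 mm farther back than shut.
Start: joints at [1.443, 0.385, 0.008, 0, -1.194, -0.259], TCP at [235.734, 578.817, 213.912] pointing down, gripper open.
Joint ranges: [-3.14, 3.14], [-1.21, 2.06], [-1.07, 1.41], [-3.16, 2.05], [-2.99, -0.16], [-3.1, 3.1]. Speed limits (rad/s): [2.79, 2.79, 3.14, 3.14, 3.14, 3.14].

## Interface

Orientations are given as a unit quaternion [x, y, z, w].
In Python, from bench import sense, capture, get_calibration, sign_off, tip_extent gives the robot as it stands.
- The arm moves only by the tool step_arm, never from a script. Its arguments are lists of equal length, an entry for each row: "slide": the shift along the world's x, y, z in mm, a list of three; "twist": the turn, a rotation vector about the world's x, y, z in rad, a list of three; "hand": the closure in counts, from 0 (fully open) to 255 (shut). A call has 1 to 10 rows; each row is the pose to reach, as a shift and turn from the pose commanded when the call began; what a row does not reach only later rows make up. A row lasts 1/8 s, in which the tool goes at most 62.5 mm and 10.7 degrees, less where a joint would pass 70% of its speed; a pose out of reach is approached as far as the arm can. A call with a gripper value outside its range is refused whole. The fingers move at their own pace and stop on an object; "squeeze" is the grip in N (left out, the last holds). Time passes only in rows, so rows that repeat a pose let the fingers close. It gives the time, the measured TCP pose, the force and the opening at its end, in the units of the state.
- sense(): the state, without advancing time (a new reading comes with each control period).
- capture(name): name is "scene" or "top" or "wrist"; returns the picture (420x560x3 uint8, red, green, blue); there is no depth.
- get_calibration(name): a dict with "intrinsics" (3x3 intrinsics, pixels), "T" (4x4, takes a point from camera to world coordinates). Camera axes: x right, y down, z forward; pixel columns grow to the right and rows downward; lengths in mm; the calibration is good to about 2 mm. A picture is of the moment at which its call begins: read the wrist's pose just before it. get_calibration takes no time and is no camera call; for the wrist camera it gives the pose at the moment of the call.
- sign_off(): hands the job in, once; it reports no verdict.
The state is a dict: "t": time; "q": joint angles; "dq": joint speeds; "effort": joint torques, N m; "tool_pos": TCP position; "tcp_rot": TCP orientation; "force": force on the tool from outside, world axes, zero at the start; "moment": the same for the moment, N m; "finger_gap": finger opening in mm.
Only numpy, scipy, OpenCV 4.12 (cv2) and the standard library are available. Lean on these libraries where they do the work, as an engineer would, in place of code of your own. Each camera call takes 0.05 s, during which the arm holds its last target. There are 200 camera calls.

## Working session

There is one attempt and no reset: what is moved stays moved. The work goes in short steps, Python scripts to look and compute and a tool call to move; the robot and the scene stay as the last step left them, time stands still between calls to the robot, and variables do not carry over. Pictures are saved under pics/ and viewed, about 8 in all and at most 12, crops included, and the job is handed in when it is done.

Besides the shell and the picture viewer there is one more tool, called after ">>>" as name(argument=value, ...) on one line, values as JSON. step_arm: Moves the arm, as the interface text tells. Its arguments: {"type":"object","properties":{"slide":{"type":"array"},"twist":{"type":"array"},"hand":{"type":"array"},"squeeze":{"type":"number"}},"required":["slide","twist","hand"]}

```bash
ls; mkdir -p pics
python3 - <<'E'
from bench import *
import cv2,numpy as np
print(sense()); print(tip_extent)
for n in("scene","top"):
    im=capture(n); cv2.imwrite(f"pics/{n}0.png",im[:,:,::-1]); c=get_calibration(n); print(n,np.round(c["intrinsics"],1).tolist(),np.round(c["T"],3).tolist())
a=cv2.imread("pics/scene0.png")
E
```

```text
pics
{'t': 0.0, 'q': array([ 1.44257392e+00,  3.85553664e-01,  6.61796291e-03, -5.31395678e-04,
       -1.19399145e+00, -2.58580923e-01]), 'dq': array([-0.00027566, -0.00029203, -0.00066867, -0.00098665, -0.00018095,
        0.00153328]), 'effort': array([ 2.10253957e-04, -3.92291522e+01,  1.88397521e+01,  4.18630421e+00,
       -4.63729579e-03,  1.06204592e-07]), 'tool_pos': array([235.51909234, 578.24824295, 212.81548539]), 'tcp_rot': array([-0.58618737, -0.39407008,  0.58744364, -0.39497228]), 'force': array([-0.45824271, -0.1050447 , -0.00719724]), 'moment': array([0.03064466, 0.04286858, 0.02297599]), 'finger_gap': 85.2530778750235}
19.0
scene [[502.5, 0.0, 280.1], [0.0, 502.5, 210.0], [0.0, 0.0, 1.0]] [[-0.822, 0.438, -0.362, 978.056], [0.569, 0.615, -0.547, 721.416], [-0.017, -0.656, -0.755, 1082.929], [0.0, 0.0, 0.0, 1.0]]
top [[425.3, 0.0, 279.7], [0.0, 425.3, 208.0], [0.0, 0.0, 1.0]] [[-0.006, -0.99, 0.142, 334.849], [-1.0, 0.009, 0.025, -8.782], [-0.026, -0.142, -0.99, 1174.792], [0.0, 0.0, 0.0, 1.0]]
```

View pics/top0.png

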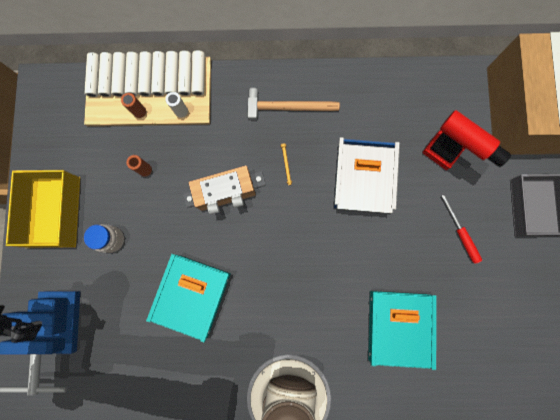

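View pics/scene0.png

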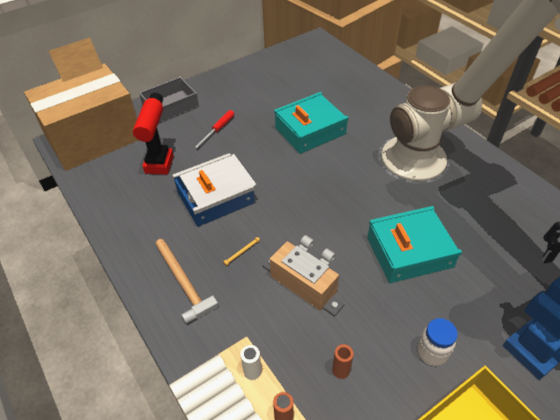

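The blue tray is at top pixel (368,175), with its white cover slightly open and an orange tab at (368,164). The jamb is at (222,187), with its knuckles at about (213,208) and (240,203). The turquoise trays are decoys.

```bash
cat > h.py <<'E'
from bench import *
import cv2,numpy as np
from scipy.spatial.transform import Rotation as R
def ray(c,uv):
    K,T=np.array(c["intrinsics"]),np.array(c["T"])
    d=T[:3,:3]@np.linalg.inv(K)@np.array([uv[0],uv[1],1.]); return T[:3,3],d/np.linalg.norm(d)
def onz(c,uv,z):
    o,d=ray(c,uv); return o+d*(z-o[2])/d[2]
def proj(c,p):
    K,T=np.array(c["intrinsics"]),np.array(c["T"]); q=K@(T[:3,:3].T@(np.array(p)-T[:3,3])); return q[:2]/q[2]
def two(c1,a,c2,b):
    o1,d1=ray(c1,a);o2,d2=ray(c2,b)
    s=np.linalg.lstsq(np.c_[d1,-d2],o2-o1,rcond=None)[0]; p,q=o1+s[0]*d1,o2+s[1]*d2
    return (p+q)/2,np.linalg.norm(p-q)
def blobs(m,amin=20):
    cs,_=cv2.findContours(m.astype(np.uint8),cv2.RETR_EXTERNAL,cv2.CHAIN_APPROX_NONE)
    return sorted([k for k in cs if cv2.contourArea(k)>amin],key=cv2.contourArea,reverse=True)
def hsv(im): return [x.astype(int) for x in cv2.split(cv2.cvtColor(im,cv2.COLOR_RGB2HSV))]
def rectz(c,k,z):
    P=np.array([onz(c,p,z)[:2] for p in k.reshape(-1,2)],np.float32)
    return cv2.minAreaRect(P)
E
python3 - <<'E'
from h import *
im=cv2.imread("pics/top0.png")[:,:,::-1].copy(); c=get_calibration("top"); H,S,V=hsv(im)
roi=np.zeros(H.shape,bool); roi[130:220,325:410]=1
for k in blobs((S<40)&(V>170)&roi,500): print("cover",rectz(c,k,69))
for k in blobs((H<18)&(S>150)&(V>150)&roi): print("tab",rectz(c,k,99),rectz(c,k,85))
roi[:]=0; roi[155:225,180:270]=1
for k in blobs((H>8)&(H<22)&(S>70)&roi,100): print("wood",rectz(c,k,80),cv2.boundingRect(k))
for k in blobs((S<40)&(V>120)&roi,15): print("steel",rectz(c,k,93),cv2.boundingRect(k))
o=cv2.resize(im[150:220,170:280],None,fx=6,fy=6,interpolation=cv2.INTER_CUBIC)
s=cv2.imread("pics/scene0.png")[225:325,250:360]; s=cv2.resize(s,None,fx=6,fy=6,interpolation=cv2.INTER_CUBIC)
cv2.imwrite("pics/j.png",cv2.resize(np.vstack([o[:,:,::-1],s[:,:660]]),None,fx=.58,fy=.58))
E
```

```text
cover ((581.1839599609375, -211.96177673339844), (158.4415740966797, 192.89279174804688), 84.50171661376953)
tab ((599.9750366210938, -209.09133911132812), (65.05792236328125, 26.632116317749023), 85.10492706298828) ((603.4252319335938, -211.69808959960938), (65.90457153320312, 26.978641510009766), 85.10489654541016)
wood ((546.1399536132812, 171.62149047851562), (85.34872436523438, 162.3013916015625), 15.66319465637207) (189, 166, 67, 45)
steel ((532.6365356445312, 167.70953369140625), (88.08325958251953, 99.17530059814453), 15.6283540725708) (200, 172, 43, 42)
steel ((518.5359497070312, 254.74832153320312), (15.872533798217773, 13.039712905883789), 1.369038462638855) (186, 195, 6, 7)
steel ((568.19140625, 72.95872497558594), (13.35751724243164, 13.03071403503418), 0.022578416392207146) (256, 176, 6, 6)
```

Run:
```python
from h import *
s=sense(); r=R.from_quat(s["tcp_rot"]).as_matrix(); print(np.round(r,3), "z yaw",np.arctan2(r[1,2],r[0,2]))
c=get_calibration("wrist"); T=np.array(c["T"]); print(np.round(c["intrinsics"],0).tolist()); 
print("cam in tool",np.round(r.T@(T[:3,3]-s["tool_pos"]),1),"\n",np.round(r.T@T[:3,:3],3))
```

```text
[[-0.001  0.926 -0.377]
 [-0.002 -0.377 -0.926]
 [-1.     0.     0.002]] z yaw -1.9577078258716243
[[349.0, 0.0, 284.0], [0.0, 349.0, 202.0], [0.0, 0.0, 1.0]]
cam in tool [-159.6   74.1    0.4] 
 [[ 0.    -0.292  0.956]
 [ 0.001 -0.956 -0.292]
 [ 1.     0.001  0.   ]]
```

View pics/j.png

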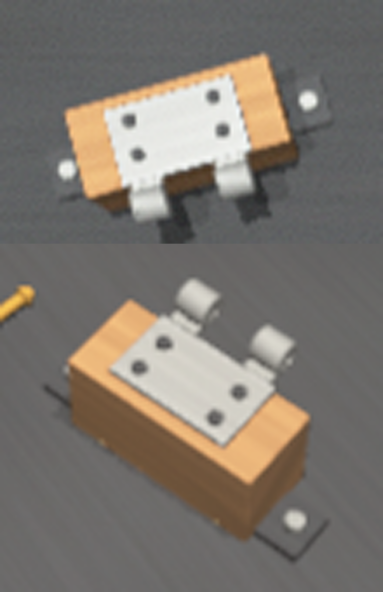

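The crop shows the knuckles overhanging the robot-side face, as described. Next I'll look at the jamb with the wrist camera on the way to the tray.

>>> step_arm(slide=[[280,-440,50],[280,-440,50],[280,-440,50],[280,-440,50],[280,-440,50],[280,-440,50],[280,-440,50],[280,-440,50],[280,-440,50],[280,-440,50]], twist=[[0,0,-0.91],[0,0,-0.91],[0,0,-0.91],[0,0,-0.91],[0,0,-0.91],[0,0,-0.91],[0,0,-0.91],[0,0,-0.91],[0,0,-0.91],[0,0,-0.91]], hand=[0,0,0,0,0,0,0,0,0,0])

```text
t: 1.35
tool_pos: [516.2, 137.3, 263.4]
tcp_rot: [-0.7, -0.095, 0.701, -0.095]
force: [0.4, -0.4, -0.6]
finger_gap: 85.5
```

Run:
```python
from h import *
import pickle
s=sense();c=get_calibration("wrist"); im=capture("wrist"); pickle.dump((s,c,im),open("jamb.pkl","wb"))
print(s["t"],s["tool_pos"],np.abs(s["dq"]).max(),proj(c,[500,159,93]))
cv2.imwrite("pics/w1.png",im[:,:,::-1])
```

```text
1.35 [516.17787678 137.29762408 263.42257921] 0.04614797245472494 [293.34125172 200.69504927]
```

View pics/w1.png

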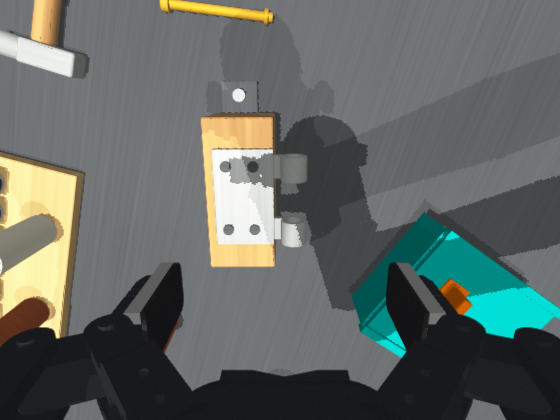

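The wrist view shows the block top at columns 205–274, rows 117–266. The tubes are at columns 281–307, rows 154–183 and 215–247, with the camera almost directly above the hinge axis. Next I'll take measurements from it.

Run:
```python
from h import *
import pickle
s,c,im=pickle.load(open("jamb.pkl","rb")); H,S,V=hsv(im)
print("nadir",proj(c,list(np.array(c["T"])[:2,3])+[0]))
roi=np.zeros(H.shape,bool); roi[100:275,190:320]=1
print("rowS155-", [(int(x),S[165,x],V[165,x]) for x in range(268,318,3)])
print("row240", [(int(x),S[238,x],V[238,x]) for x in range(268,318,3)])
print("col294", [(int(y),S[y,294],V[y,294]) for y in range(148,256,2)])
k=blobs((H>8)&(H<25)&(S>70)&(V>110)&roi,300)[0]
for z in(80,): print("wood",rectz(c,k,z),cv2.boundingRect(k))
k=blobs((S<60)&(V>190)&roi,200)
for b in k: print("plate",rectz(c,b,86),cv2.boundingRect(b))
o=cv2.resize(im[140:260,200:320],None,fx=5,fy=5,interpolation=cv2.INTER_CUBIC); cv2.imwrite("pics/w1c.png",o[:,:,::-1])
```

```text
nadir [284.08351947  95.10443307]
rowS155- [(268, np.int64(4), np.int64(122)), (271, np.int64(6), np.int64(121)), (274, np.int64(4), np.int64(119)), (277, np.int64(2), np.int64(119)), (280, np.int64(7), np.int64(103)), (283, np.int64(5), np.int64(106)), (286, np.int64(7), np.int64(114)), (289, np.int64(6), np.int64(120)), (292, np.int64(4), np.int64(121)), (295, np.int64(4), np.int64(121)), (298, np.int64(6), np.int64(120)), (301, np.int64(7), np.int64(117)), (304, np.int64(9), np.int64(109)), (307, np.int64(7), np.int64(73)), (310, np.int64(13), np.int64(58)), (313, np.int64(18), np.int64(58)), (316, np.int64(13), np.int64(59))]
row240 [(268, np.int64(2), np.int64(222)), (271, np.int64(2), np.int64(224)), (274, np.int64(4), np.int64(181)), (277, np.int64(3), np.int64(223)), (280, np.int64(5), np.int64(207)), (283, np.int64(6), np.int64(173)), (286, np.int64(6), np.int64(209)), (289, np.int64(7), np.int64(217)), (292, np.int64(3), np.int64(223)), (295, np.int64(6), np.int64(218)), (298, np.int64(5), np.int64(196)), (301, np.int64(5), np.int64(113)), (304, np.int64(5), np.int64(104)),
[... 1724 characters left out ...]
(238, np.int64(3), np.int64(221)), (240, np.int64(5), np.int64(222)), (242, np.int64(3), np.int64(220)), (244, np.int64(5), np.int64(219)), (246, np.int64(6), np.int64(212)), (248, np.int64(13), np.int64(121)), (250, np.int64(13), np.int64(121)), (252, np.int64(15), np.int64(121)), (254, np.int64(13), np.int64(120))]
wood ((553.2766723632812, 172.5606231689453), (69.69110107421875, 159.26409912109375), 15.750442504882812) (200, 116, 75, 151)
plate ((545.0617065429688, 170.69204711914062), (66.24114990234375, 98.71222686767578), 15.73797607421875) (212, 149, 69, 95)
plate ((490.2254638671875, 197.33383178710938), (14.707415580749512, 24.679988861083984), 15.574280738830566) (285, 224, 15, 23)
```

View pics/w1c.png

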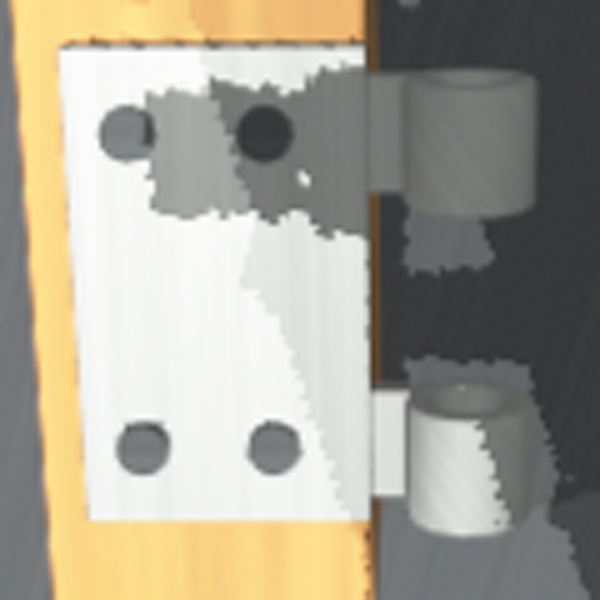

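Run:
```python
from h import *
import pickle
s,c,im=pickle.load(open("jamb.pkl","rb")); y=0.275
C=np.array([553.3,172.6]);ex=np.array([np.cos(y),np.sin(y)]);ey=np.array([-ex[1],ex[0]])
f=lambda p:np.round([(p[:2]-C)@ex,(p[:2]-C)@ey],1)
for n,uv,z in[("up left",(281,165),93),("up right",(307.2,165),93),("up bottom(+y end)",(294,183.6),106),("lo left",(281.4,235),93),("lo right",(305.6,235),93),("lo bottom",(294,247.2),106)]: print(n,f(onz(c,uv,z)))
```

```text
up left [-43.  -34.4]
up right [-68.1 -34.3]
up bottom(+y end) [-55.2 -19.3]
lo left [-43.   37.9]
lo right [-67.6  38. ]
lo bottom [-55.5  45.6]
```

The jamb gap is at (499.8, 158.1, 93) with yaw 0.275. The block measures 69.7 x 159.3 mm and the tubes fit to within 1 mm. Now to the tray.

>>> step_arm(slide=[[70,-340,-20],[70,-340,-20],[70,-340,-20],[70,-340,-20],[70,-340,-20],[70,-340,-20],[70,-340,-20],[70,-340,-20]], twist=[[0,0,-0.36],[0,0,-0.36],[0,0,-0.36],[0,0,-0.36],[0,0,-0.36],[0,0,-0.36],[0,0,-0.36],[0,0,-0.36]], hand=[0,0,0,0,0,0,0,0])

```text
t: 2.4
tool_pos: [585.7, -199.8, 243.6]
tcp_rot: [-0.706, 0.03, 0.707, 0.03]
force: [-0.5, 0.0, 1.0]
finger_gap: 85.1
```

Run:
```python
from h import *
s=sense();c=get_calibration("wrist"); im=capture("wrist")
print(s["t"],s["tool_pos"],s["q"])
cv2.imwrite("pics/w2.png",im[:,:,::-1]); H,S,V=hsv(im); print("nadir",proj(c,list(np.array(c["T"])[:2,3])+[0]))
for k in blobs((H<18)&(S>150)&(V>90),60): print("tab",rectz(c,k,99),cv2.boundingRect(k))
for k in blobs((S<40)&(V>170),2000): print("white",rectz(c,k,69),cv2.boundingRect(k))
for k in blobs((H>95)&(H<125)&(S>110),300): print("blue",rectz(c,k,72),cv2.boundingRect(k))
```

```text
2.4 [ 585.68631385 -199.79984097  243.61396274] [-6.77729431e-02  3.56639269e-01  4.03984283e-02 -4.07735009e-04
 -1.25523019e+00 -1.67626215e-02]
nadir [284.17110312  94.89004588]
tab ((605.0938110351562, -218.02377319335938), (62.67619705200195, 26.76355743408203), 84.74116516113281) (245, 128, 31, 71)
white ((581.1717529296875, -212.77285766601562), (159.39627075195312, 191.29476928710938), 84.56010437011719) (183, 73, 211, 166)
blue ((665.6303100585938, -221.69174194335938), (135.039794921875, 14.315542221069336), 84.57396697998047) (187, 86, 23, 141)
```

View pics/w2.png

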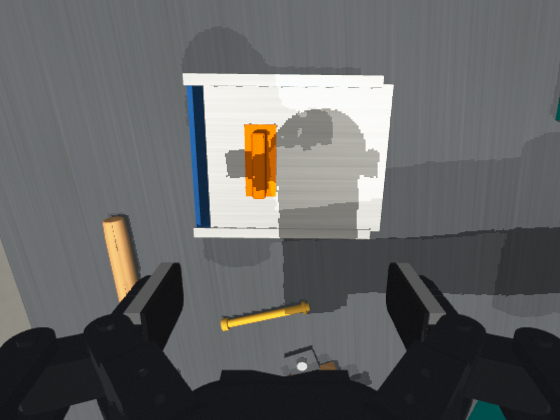

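The picture shows the orange base flange at about columns 245–276, rows 124–197. The upright tab sits inside it, with its top edge around columns 253–268, rows 135–199. I'll cross-check both heights, and the tray edges.

Run:
```python
from h import *
im=cv2.imread("pics/w2.png")[:,:,::-1].copy(); c=get_calibration("wrist")
print("flange z71",onz(c,(260.5,160),71)," tab z99",onz(c,(260.5,167),99))
y=np.deg2rad(-5.4);ex=np.array([np.cos(y),np.sin(y)]);ey=np.array([-ex[1],ex[0]])
P={n:onz(c,uv,z)[:2] for n,uv,z in[("far blue edge top z72?",(188,150),62),("cover far edge z69",(206,150),69),("cover near edge z69",(389,150),69),("rail -y out",(284,75),72),("rail +y out",(284,238),72),("tabtop far",(253,167),99),("tabtop near",(268,167),99),("tabtop -y",(260,136),99),("tabtop +y",(260,199),99)]}
o=onz(c,(260.5,160),71)[:2]
for n,p in P.items(): print(n,np.round([(p-o)@ex,(p-o)@ey],1))
for r in(165,180): print([tuple(int(v) for v in im[r,x]) for x in range(242,280,2)])
```

```text
flange z71 [ 606.68658209 -216.35506405   71.        ]  tab z99 [ 604.98598227 -214.99012667   99.        ]
far blue edge top z72? [71.6 -7.5]
cover far edge z69 [52.4 -8.8]
cover near edge z69 [-123.3  -10.7]
rail -y out [-21.8 -77.2]
rail +y out [-23.5  80.4]
tabtop far [4.8 1.3]
tabtop near [-8.5  1.1]
tabtop -y [ -1.6 -26. ]
tabtop +y [-1.1 30.8]
[(125, 124, 120), (129, 117, 107), (152, 72, 0), (151, 72, 0), (153, 73, 0), (133, 62, 0), (152, 72, 0), (152, 73, 0), (152, 72, 0), (152, 72, 0), (152, 72, 0), (135, 63, 0), (118, 55, 0), (152, 72, 0), (204, 102, 0), (204, 102, 0), (205, 103, 0), (161, 131, 106), (164, 163, 156)]
[(236, 235, 229), (238, 229, 219), (251, 146, 0), (251, 145, 0), (251, 145, 0), (156, 74, 0), (151, 71, 0), (150, 71, 0), (151, 70, 0), (151, 71, 0), (150, 71, 0), (134, 64, 0), (117, 55, 0), (151, 71, 0), (202, 100, 0), (202, 101, 0), (202, 99, 0), (179, 159, 138), (172, 170, 163)]
```

The tab is at about (605.5, −216), the cover is about 17 mm open, and roughly 139 mm of travel remains. I'll grip the tab and pull.

>>> step_arm(slide=[[20,-15,-60],[20,-15,-110],[20,-15,-140],[20,-15,-150],[20,-15,-150],[20,-15,-150],[20,-15,-150],[20,-15,-150]], twist=[[0,0,0],[0,0,0],[0,0,0],[0,0,0],[0,0,0],[0,0,0],[0,0,0],[0,0,0]], hand=[0,0,0,0,255,255,255,255], squeeze=40)

```text
t: 3.45
tool_pos: [606.1, -216.3, 94.8]
tcp_rot: [0.707, -0.03, -0.706, -0.03]
force: [0.1, -0.3, -0.3]
finger_gap: 12.6
```

>>> step_arm(slide=[[-15,1.4,0],[-35,3.3,0],[-55,5.2,0],[-75,7.1,0],[-95,9,0],[-110,10.4,0],[-122,11.5,0],[-130,12.3,0],[-135,12.8,0],[-135,12.8,0]], twist=[[0,0,0],[0,0,0],[0,0,0],[0,0,0],[0,0,0],[0,0,0],[0,0,0],[0,0,0],[0,0,0],[0,0,0]], hand=[255,255,255,255,255,255,255,255,255,255])

```text
t: 4.7
tool_pos: [470.8, -203.4, 94.0]
tcp_rot: [0.707, -0.03, -0.706, -0.03]
force: [0.5, 1.1, 0.5]
finger_gap: 0.2
```

The fingers are shut, so the tab slipped out. I'll take a look.

Run:
```python
from h import *
im=capture("wrist"); cv2.imwrite("pics/w3.png",im[:,:,::-1]); print(sense()["tool_pos"])
im=capture("top"); cv2.imwrite("pics/t3.png",im[:,:,::-1])
a=cv2.resize(im[100:310,300:440],(400,600))
b=cv2.resize(cv2.imread("pics/w3.png"),(400,300)); cv2.imwrite("pics/v3.png",np.hstack([np.vstack([b,np.zeros_like(b)]),a[:,:,::-1]]))
```

```text
[ 471.06875091 -203.40607271   93.97081483]
```

View pics/v3.png

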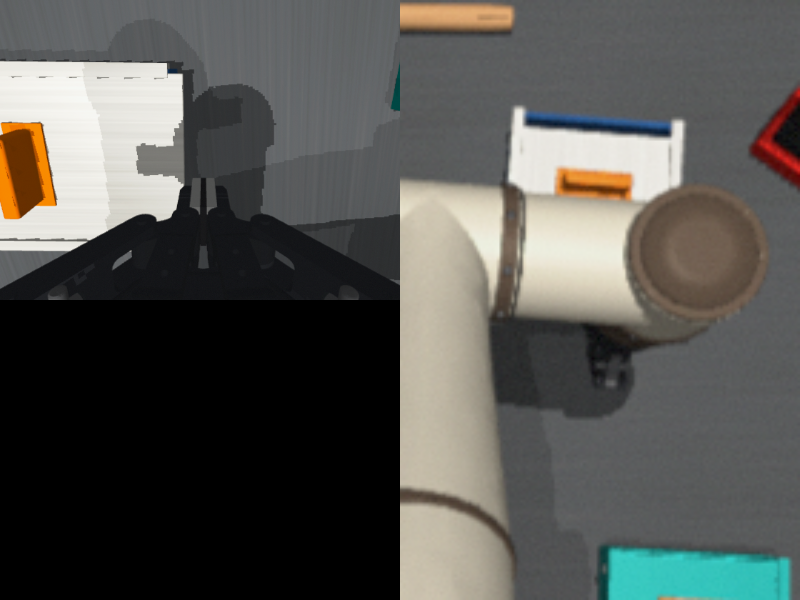

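Run:
```python
from h import *
s=sense(); c=get_calibration("wrist"); p=s["tool_pos"]; print(s["t"],p)
for d in(0,-19,-10,10): print(d,proj(c,p+[0,0,d]))
y=-.094;ex=np.array([np.cos(y),np.sin(y)])
im=cv2.imread("pics/w3.png")[:,:,::-1].copy();
q=onz(c,(259.5,190),69); o=np.array([606.7,-216.4]); print("near edge now",(q[:2]-o)@ex,"was -123.3")
q=onz(c,(6*1.4,215*1.4),99); print("tab top corner near/+y",q, (q[:2]-o)@ex, (q[:2]-o)@[-ex[1],ex[0]])
cv2.imwrite("pics/w3c.png",cv2.resize(im[150:350,180:400],None,fx=3,fy=3)[:,:,::-1])
```

```text
4.8 [ 471.1555108  -203.45261584   93.93633671]
0 [283.01143807 251.3715548 ]
-19 [283.1589417  236.63317493]
-10 [283.09270142 243.25182145]
10 [282.92075218 260.43277722]
near edge now -122.97927920881303 was -123.3
tab top corner near/+y [ 612.31558022 -190.16572692   99.        ] 3.1283972044745196 26.645542899915778
```

View pics/w3c.png

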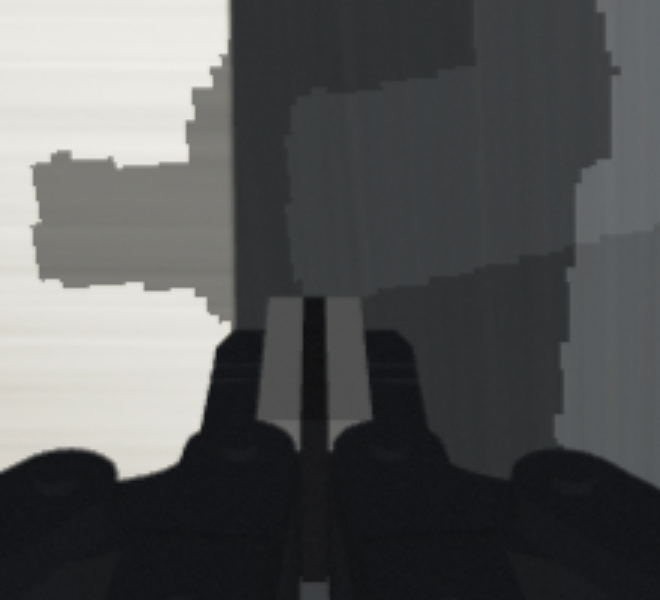

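The cover has not moved. In this close-up the fingertips (row ~248) appear higher than the stated 19 mm ahead of the TCP would put them (row 213–236), so the fingers may have closed above the tab. I'll check the tip height by touch on the empty bench in front of the tray, slowly.

>>> step_arm(slide=[[-50,5,0],[-50,5,-40],[-50,5,-60],[-50,5,-66],[-50,5,-69],[-50,5,-71],[-50,5,-72],[-50,5,-72]], twist=[[0,0,0],[0,0,0],[0,0,0],[0,0,0],[0,0,0],[0,0,0],[0,0,0],[0,0,0]], hand=[255,255,255,255,255,255,255,255])

```text
t: 5.8
tool_pos: [421.0, -198.4, 22.2]
tcp_rot: [0.707, -0.03, -0.706, -0.03]
force: [0.5, 0.9, 0.1]
finger_gap: 0.2
```

Run:
```python
from h import *
s=sense(); print(s["t"],s["tool_pos"],s["force"])
c=get_calibration("scene"); im=capture("scene"); t=s["tool_pos"]
for d in(19,0,-19): print(d,proj(c,t+[0,0,d]))
u,v=proj(c,t).astype(int); a=im[max(0,v-60):v+40,max(0,u-60):u+60]; print(u-60,v-60)
cv2.imwrite("pics/s4.png",cv2.resize(a,None,fx=5,fy=5,interpolation=cv2.INTER_CUBIC)[:,:,::-1])
```

```text
5.8 [ 420.96902801 -198.42184166   22.21549526] [0.51185094 0.93882094 0.06160406]
19 [264.31132434 167.39154084]
0 [264.57024875 171.95588756]
-19 [264.82428714 176.43410316]
204 111
```

View pics/s4.png

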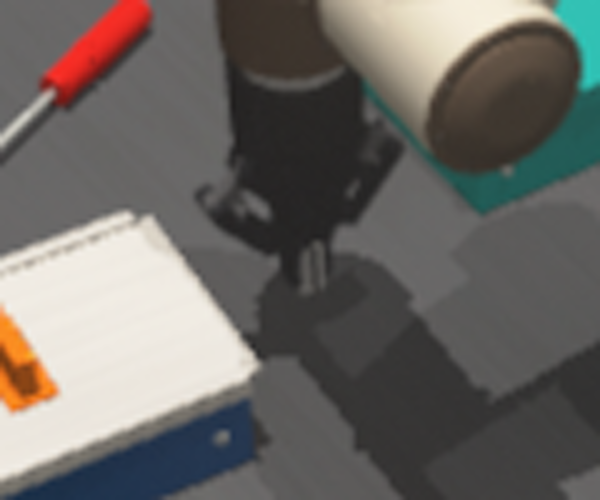

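The scene view also puts the fingertips about 30 mm higher than stated (row 169.6 against 176.4), so the stated tip extent looks wrong. I'll touch gently to measure it.

>>> step_arm(slide=[[0,0,-3],[0,0,-5],[0,0,-7]], twist=[[0,0,0],[0,0,0],[0,0,0]], hand=[255,255,255])

```text
t: 6.22
tool_pos: [420.7, -198.4, 14.7]
tcp_rot: [-0.706, 0.03, 0.706, 0.03]
force: [0.6, -0.5, -0.7]
finger_gap: -0.1
```

>>> step_arm(slide=[[0,0,-7],[0,0,-12],[0,0,-15],[0,0,-17],[0,0,-18]], twist=[[0,0,0],[0,0,0],[0,0,0],[0,0,0],[0,0,0]], hand=[255,255,255,255,255])

```text
t: 6.85
tool_pos: [420.7, -198.4, -3.2]
tcp_rot: [-0.706, 0.03, 0.706, 0.03]
force: [-0.2, -0.4, 1.0]
finger_gap: 0.2
```

>>> step_arm(slide=[[0,0,-2],[0,0,-4],[0,0,-5],[0,0,-6]], twist=[[0,0,0],[0,0,0],[0,0,0],[0,0,0]], hand=[255,255,255,255])

```text
t: 7.35
tool_pos: [420.8, -198.4, -9.1]
tcp_rot: [0.706, -0.03, -0.706, -0.03]
force: [0.4, 0.6, -0.1]
finger_gap: -0.4
```

>>> step_arm(slide=[[0,0,-1],[0,0,-2],[0,0,-3],[0,0,-3]], twist=[[0,0,0],[0,0,0],[0,0,0],[0,0,0]], hand=[255,255,255,255])

```text
t: 7.85
tool_pos: [420.7, -198.4, -12.2]
tcp_rot: [-0.706, 0.03, 0.707, 0.03]
force: [-0.5, 0.2, 0.6]
finger_gap: 0.1
```

>>> step_arm(slide=[[0,0,-1],[0,0,-2],[0,0,-3],[0,0,-3]], twist=[[0,0,0],[0,0,0],[0,0,0],[0,0,0]], hand=[255,255,255,255])

```text
t: 8.35
tool_pos: [420.7, -198.4, -15.2]
tcp_rot: [-0.706, 0.03, 0.707, 0.03]
force: [0.3, 0.2, 0.5]
finger_gap: 0.1
```

>>> step_arm(slide=[[0,0,-1],[0,0,-2],[0,0,-3],[0,0,-3]], twist=[[0,0,0],[0,0,0],[0,0,0],[0,0,0]], hand=[255,255,255,255])

```text
t: 8.85
tool_pos: [420.8, -198.4, -17.3]
tcp_rot: [0.706, -0.03, -0.706, -0.03]
force: [-1.8, 0.8, 8.5]
finger_gap: 0.1
```

Contact came at a tool z of −17 (8.5 N), so the real fingertips sit 36 mm higher than stated: tip z = tool z + 17. I'll redo the tab grasp with that offset.

>>> step_arm(slide=[[0,0,60],[0,0,120],[60,-6,125],[120,-12,125],[170,-16,125],[185,-17.5,125],[185,-17.5,100],[185,-17.5,80],[185,-17.5,75],[185,-17.5,75]], twist=[[0,0,0],[0,0,0],[0,0,0],[0,0,0],[0,0,0],[0,0,0],[0,0,0],[0,0,0],[0,0,0],[0,0,0]], hand=[0,0,0,0,0,0,0,0,0,0])

```text
t: 10.1
tool_pos: [605.7, -216.0, 56.9]
tcp_rot: [-0.706, 0.03, 0.707, 0.03]
force: [0.4, 1.2, 0.3]
finger_gap: 85.3
```

>>> step_arm(slide=[[0,0,0],[0,0,0],[0,0,0],[0,0,0],[0,0,0],[0,0,0]], twist=[[0,0,0],[0,0,0],[0,0,0],[0,0,0],[0,0,0],[0,0,0]], hand=[255,255,255,255,255,255])

```text
t: 10.85
tool_pos: [606.3, -215.9, 57.4]
tcp_rot: [0.707, -0.031, -0.706, -0.031]
force: [1.3, -0.4, 1.8]
finger_gap: 11.2
```

Held at 11–12 mm this time. Pulling the cover open.

>>> step_arm(slide=[[-12,1.1,0],[-32,3,0],[-52,4.9,0],[-72,6.8,0],[-92,8.7,0],[-110,10.4,0],[-124,11.7,0],[-132,12.5,0],[-136,12.8,0],[-136,12.8,0]], twist=[[0,0,0],[0,0,0],[0,0,0],[0,0,0],[0,0,0],[0,0,0],[0,0,0],[0,0,0],[0,0,0],[0,0,0]], hand=[255,255,255,255,255,255,255,255,255,255])

```text
t: 12.1
tool_pos: [469.5, -202.8, 57.3]
tcp_rot: [-0.706, 0.03, 0.707, 0.03]
force: [0.3, 4.7, 7.5]
finger_gap: 11.2
```

>>> step_arm(slide=[[-1.5,0.1,0],[-3,0.3,0],[-3,0.3,0]], twist=[[0,0,0],[0,0,0],[0,0,0]], hand=[255,255,255])

```text
t: 12.48
tool_pos: [467.6, -202.6, 57.3]
tcp_rot: [0.707, -0.03, -0.706, -0.03]
force: [2.2, 3.3, 5.7]
finger_gap: 11.2
```

>>> step_arm(slide=[[-1.5,0.1,0],[-3,0.3,0],[-3,0.3,0]], twist=[[0,0,0],[0,0,0],[0,0,0]], hand=[255,255,255])

```text
t: 12.85
tool_pos: [467.2, -202.6, 57.4]
tcp_rot: [0.709, -0.03, -0.704, -0.03]
force: [6.5, 1.9, 0.1]
finger_gap: 11.0
```

End stop reached (6.5 N, 139 mm of travel). I'll release, rise and look into the tray.

>>> step_arm(slide=[[1,0,0],[2,0,0],[3,0,0],[3,0,40],[3,0,100],[60,-5,143],[110,-10,143],[125,-10,143],[125,-10,143],[125,-10,143]], twist=[[0,0,0],[0,0,0],[0,0,0],[0,0,0],[0,0,0],[0,0,0],[0,0,0],[0,0,0],[0,0,0],[0,0,0]], hand=[0,0,0,0,0,0,0,0,0,0])

```text
t: 14.1
tool_pos: [587.0, -212.4, 199.2]
tcp_rot: [-0.706, 0.03, 0.707, 0.031]
force: [0.4, -0.3, -0.2]
finger_gap: 85.6
```

Run:
```python
from h import *
s=sense();c=get_calibration("wrist"); im=capture("wrist")
print(s["t"],s["tool_pos"],R.from_quat(s["tcp_rot"]).as_matrix()[:2,2])
cv2.imwrite("pics/w5.png",im[:,:,::-1]); H,S,V=hsv(im); print("nadir",proj(c,list(np.array(c["T"])[:2,3])+[0]))
for k in blobs((H>20)&(H<36)&(S>120)&(V>70),60): print("yellow z50",rectz(c,k,50),cv2.boundingRect(k))
for k in blobs((H<18)&(S>150)&(V>90),60): print("orange",rectz(c,k,71),cv2.boundingRect(k))
```

```text
14.1 [ 587.03289817 -212.37353973  199.23152705] [-0.99628283  0.08610629]
nadir [283.52663628  94.94656879]
yellow z50 ((598.6612548828125, -226.3220672607422), (53.655860900878906, 9.827852249145508), 68.0107650756836) (256, 138, 26, 58)
yellow z50 ((626.2012329101562, -33.00668716430664), (81.064453125, 8.921812057495117), 8.816874504089355) (225, 341, 75, 18)
orange ((465.4559020996094, -199.5442657470703), (74.1903305053711, 34.025962829589844), 84.70957946777344) (403, 146, 48, 85)
```

View pics/w5.png

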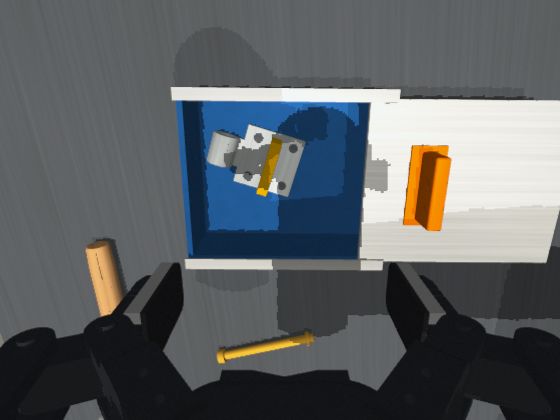

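In the open tray the yellow rib is at pixel (269,167), with the knuckle to its left at (223,149). The rib centre is about (599.3, −224.6), and the leaf yaw is −22°, which is within the stated range. I'll approach with the fingers partly closed so they clear the knuckle.

>>> step_arm(slide=[[12,-12,-50],[12,-12,-100],[12,-12,-135],[12,-12,-135],[12,-12,-135]], twist=[[0,0,-0.15],[0,0,-0.298],[0,0,-0.298],[0,0,-0.298],[0,0,-0.298]], hand=[171,171,171,171,171])

```text
t: 14.78
tool_pos: [601.6, -224.9, 67.0]
tcp_rot: [0.695, -0.135, -0.693, -0.135]
force: [0.3, 0.1, 0.4]
finger_gap: 28.0
```

Run:
```python
from h import *
s=sense();c=get_calibration("wrist"); im=capture("wrist")
r=R.from_quat(s["tcp_rot"]).as_matrix(); print(s["t"],s["tool_pos"],s["finger_gap"],"yaw",np.arctan2(-r[1,2],-r[0,2]))
cv2.imwrite("pics/w6.png",im[:,:,::-1]); H,S,V=hsv(im); print("nadir",proj(c,list(np.array(c["T"])[:2,3])+[0]))
for k in blobs((H>20)&(H<36)&(S>120)&(V>70),60): print("yellow z50",rectz(c,k,50),cv2.boundingRect(k))
```

```text
14.775 [ 601.59003415 -224.86319131   67.01527545] 28.00219900068537 yaw -0.3834046865075667
nadir [285.54029971  94.95410761]
yellow z50 ((597.5646362304688, -228.41415405273438), (57.01963424682617, 9.631417274475098), 67.90455627441406) (279, 179, 19, 99)
```

>>> step_arm(slide=[[-2,0,-30],[-2,0,-52],[-2,0,-62],[-2,0,-66],[-2,0,-66]], twist=[[0,0,0],[0,0,0],[0,0,0],[0,0,0],[0,0,0]], hand=[171,171,171,171,171])

```text
t: 15.45
tool_pos: [599.5, -224.6, -0.1]
tcp_rot: [0.695, -0.135, -0.694, -0.135]
force: [-0.0, 0.4, 0.1]
finger_gap: 28.3
```

>>> step_arm(slide=[[0,0,0],[0,0,0],[0,0,0],[0,0,0]], twist=[[0,0,0],[0,0,0],[0,0,0],[0,0,0]], hand=[255,255,255,255], squeeze=80)

```text
t: 15.95
tool_pos: [599.6, -224.6, 0.1]
tcp_rot: [0.695, -0.135, -0.693, -0.135]
force: [-0.6, 0.7, 5.5]
finger_gap: 9.0
```

The rib is gripped (gap 9 mm). I'll lift straight up, then go to a standoff 40 mm in front of the gap.

>>> step_arm(slide=[[0,0,10],[0,0,30],[0,0,60],[0,0,95],[0,0,125],[0,0,135]], twist=[[0,0,0],[0,0,0],[0,0,0],[0,0,0],[0,0,0],[0,0,0]], hand=[255,255,255,255,255,255])

```text
t: 16.7
tool_pos: [598.8, -224.4, 135.0]
tcp_rot: [0.695, -0.135, -0.694, -0.135]
force: [0.6, -0.2, -4.9]
finger_gap: 8.9
```

>>> step_arm(slide=[[-15,30,0],[-40,80,0],[-68,130,0],[-95,182,0],[-120,235,0],[-145,285,0],[-165,325,0],[-180,350,0],[-184.5,359,0],[-184.5,359,0]], twist=[[0,0,0.05],[0,0,0.15],[0,0,0.25],[0,0,0.35],[0,0,0.45],[0,0,0.55],[0,0,0.61],[0,0,0.65],[0,0,0.658],[0,0,0.658]], hand=[255,255,255,255,255,255,255,255,255,255])

```text
t: 17.95
tool_pos: [413.7, 134.3, 133.3]
tcp_rot: [-0.7, -0.096, 0.701, -0.097]
force: [-0.6, -0.5, -4.5]
finger_gap: 8.8
```

Run:
```python
from h import *
import pickle
s=sense();c=get_calibration("wrist"); im=capture("wrist"); pickle.dump((s,c,im),open("a.pkl","wb"))
r=R.from_quat(s["tcp_rot"]).as_matrix(); print(s["t"],s["tool_pos"],s["finger_gap"],s["force"],s["moment"],"yaw",np.arctan2(-r[1,2],-r[0,2])); print(r.round(3))
cv2.imwrite("pics/w7.png",im[:,:,::-1])
t=get_calibration("top"); tu=onz(t,(229,270),72); print("turq corner",tu)
```

```text
17.95 [413.6771173  134.34163611 133.2920325 ] 8.760845958734064 [-0.59660907 -0.45813267 -4.51655104] [ 0.00462799  0.01388242 -0.04446494] yaw 0.27442471408369423
[[-0.001  0.271 -0.963]
 [-0.001 -0.963 -0.271]
 [-1.     0.     0.002]]
turq corner [333.15538779 150.31789368  72.        ]
```

View pics/w7.png

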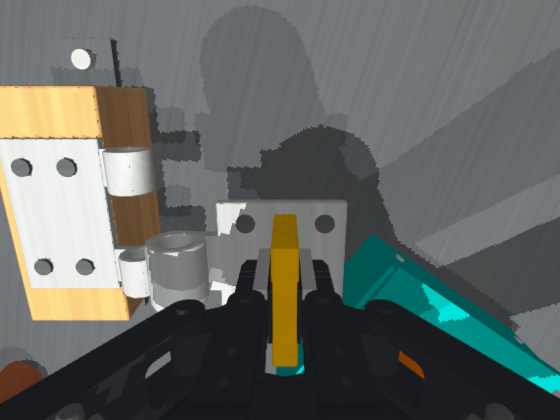

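The picture shows the leaf hanging level in the grip. The plate's −y edge is at row ~201, columns 217–347. Its knuckle is at columns 147–208, with the fixed tubes at left, rows 147–195 and 248–298. I'll work out the leaf's position relative to the tool.

Run:
```python
from h import *
import pickle
s,c,im=pickle.load(open("a.pkl","rb")); g=cv2.cvtColor(im,cv2.COLOR_RGB2GRAY).astype(float)
def rowedge(col,a,b): 
    d=np.abs(np.diff(cv2.GaussianBlur(g,(3,3),0)[a:b,col])); return a+int(d.argmax())+.5
def coledge(row,a,b):
    d=np.abs(np.diff(cv2.GaussianBlur(g,(3,3),0)[row,a:b])); return a+int(d.argmax())+.5
print("plate top edge",[(x,rowedge(x,190,212)) for x in(220,235,250,270,290,310,330,343)])
print("plate L/R",[(y,coledge(y,208,226),coledge(y,338,356)) for y in(203,206,210,215,220)])
print("knuckle L/R",[(y,coledge(y,140,154),coledge(y,200,218)) for y in(245,255,265,275)])
print("knuckle col profile",[(y,int(g[y,177])) for y in range(222,316,2)])
print("rib col profile",[(y,im[y,285].tolist()) for y in range(208,256,3)])
print("fix tubes",[(y,coledge(y,96,112),coledge(y,145,160)) for y in(165,180)])
```

```text
plate top edge [(220, 203.5), (235, 202.5), (250, 199.5), (270, 199.5), (290, 199.5), (310, 199.5), (330, 199.5), (343, 199.5)]
plate L/R [(203, 215.5, 346.5), (206, 215.5, 346.5), (210, 216.5, 346.5), (215, 216.5, 346.5), (220, 216.5, 346.5)]
knuckle L/R [(245, 144.5, 202.5), (255, 144.5, 206.5), (265, 148.5, 207.5), (275, 150.5, 208.5)]
knuckle col profile [(222, 73), (224, 73), (226, 74), (228, 73), (230, 85), (232, 103), (234, 133), (236, 124), (238, 123), (240, 123), (242, 123), (244, 123), (246, 123), (248, 101), (250, 102), (252, 185), (254, 216), (256, 148), (258, 128), (260, 128), (262, 127), (264, 127), (266, 127), (268, 127), (270, 127), (272, 125), (274, 126), (276, 127), (278, 125), (280, 125), (282, 125), (284, 126), (286, 126), (288, 125), (290, 153), (292, 160), (294, 160), (296, 159), (298, 160), (300, 157), (302, 42), (304, 27), (306, 27), (308, 27), (310, 49), (312, 44), (314, 27)]
rib col profile [(208, [120, 124, 120]), (211, [120, 123, 120]), (214, [128, 100, 46]), (217, [129, 95, 0]), (220, [131, 96, 0]), (223, [129, 96, 0]), (226, [131, 97, 0]), (229, [131, 97, 0]), (232, [129, 95, 0]), (235, [129, 95, 0]), (238, [132, 98, 0]), (241, [132, 97, 0]), (244, [131, 97, 0]), (247, [131, 96, 0]), (250, [162, 118, 0]), (253, [165, 119, 0])]
fix tubes [(165, 103.5, 149.5), (180, 105.5, 149.5)]
```

The leaf sits about 1.8 mm towards +y and 0.5 mm back in the grip. That gives a final tool target of about (454.7, 143.5, 74.1). I'll lower to a 30 mm standoff first.

>>> step_arm(slide=[[11,1,-20],[11,1,-40],[11,1,-55],[11,1,-61],[11,1,-61],[11,1,-61]], twist=[[0,0,0],[0,0,0],[0,0,0],[0,0,0],[0,0,0],[0,0,0]], hand=[255,255,255,255,255,255])

```text
t: 18.75
tool_pos: [425.9, 135.6, 73.5]
tcp_rot: [0.701, 0.097, -0.7, 0.096]
force: [0.8, 0.4, -4.2]
finger_gap: 8.8
```

Run:
```python
from h import *
import pickle
s=sense();c=get_calibration("wrist"); im=capture("wrist"); pickle.dump((s,c,im),open("b.pkl","wb"))
r=R.from_quat(s["tcp_rot"]).as_matrix(); print(s["t"],s["tool_pos"],s["finger_gap"],"yaw",np.arctan2(-r[1,2],-r[0,2]),r[2].round(4))
# predicted leaf/jamb features for a crop check
cv2.imwrite("pics/w8.png",im[:,:,::-1])
g=cv2.cvtColor(im,cv2.COLOR_RGB2GRAY)
G=np.array([499.8,158.1,93]);y=.275;ex=np.array([np.cos(y),np.sin(y),0]);ey=np.array([-ex[1],ex[0],0]);ez=np.array([0,0,1])
for n,q in[("upper tube +y end top",G-20*ey+13*ez),("lower tube -y face top",G+20*ey+13*ez),("up tube L",G-32*ey-13*ex),("up tube R",G-32*ey+13*ex),("gap",G)]: print(n,proj(c,q).round(1))
L=s["tool_pos"]-.5*ex+1.8*ey+5.9*ez; K=L+48*ex+13*ez
for n,q in[("K -y face top",K-15*ey+13*ez),("K -y face bottom",K-15*ey-13*ez),("K L",K-10*ey+13*ex),("K R",K-10*ey-13*ex)]: print(n,proj(c,q).round(1))
```

```text
18.75 [425.86017617 135.59985458  73.48220312] 8.787750103420269 yaw 0.2736333394949045 [-1.0e+00 -4.0e-04 -1.3e-03]
upper tube +y end top [ 87.2 243.6]
lower tube -y face top [102.7 329.3]
up tube L [130.  204.8]
up tube R [ 68.4 204.8]
gap [110.3 272.8]
K -y face top [164.2 254.9]
K -y face bottom [182.4 230.8]
K L [145.7 252.3]
K R [204.5 252.3]
```

Run:
```python
import pickle,cv2,numpy as np
s,c,im=pickle.load(open("b.pkl","rb")); g=cv2.cvtColor(im,cv2.COLOR_RGB2GRAY).astype(int)
print("col100",[(y,g[y,100]) for y in range(150,345,3)])
print("row205",[(x,g[205,x]) for x in range(50,150,2)])
print("row235",[(x,g[235,x]) for x in range(50,150,2)])
print("K col177",[(y,g[y,177]) for y in range(222,262,2)]); print("K row262",[(x,g[262,x]) for x in range(136,216,2)])
```

```text
col100 [(150, np.int64(79)), (153, np.int64(80)), (156, np.int64(80)), (159, np.int64(79)), (162, np.int64(79)), (165, np.int64(80)), (168, np.int64(80)), (171, np.int64(108)), (174, np.int64(125)), (177, np.int64(120)), (180, np.int64(102)), (183, np.int64(231)), (186, np.int64(236)), (189, np.int64(233)), (192, np.int64(232)), (195, np.int64(232)), (198, np.int64(234)), (201, np.int64(233)), (204, np.int64(232)), (207, np.int64(233)), (210, np.int64(234)), (213, np.int64(233)), (216, np.int64(232)), (219, np.int64(232)), (222, np.int64(231)), (225, np.int64(231)), (228, np.int64(229)), (231, np.int64(229)), (234, np.int64(225)), (237, np.int64(225)), (240, np.int64(229)), (243, np.int64(80)), (246, np.int64(78)), (249, np.int64(80)), (252, np.int64(79)), (255, np.int64(77)), (258, np.int64(78)), (261, np.int64(79)), (264, np.int64(78)), (267, np.int64(78)), (270, np.int64(77)), (273, np.int64(76)), (276, np.int64(77)), (279, np.int64(77)), (282, np.int64(75)), (285, np.int64(77)), (288, np.int64(77)), (291, np.int64(77)), (294, np.int64(75)), (297, np.int64(77)), (300, np.int64(96)
[... 3079 characters left out ...]
(152, np.int64(124)), (154, np.int64(123)), (156, np.int64(121)), (158, np.int64(120)), (160, np.int64(121)), (162, np.int64(123)), (164, np.int64(123)), (166, np.int64(122)), (168, np.int64(123)), (170, np.int64(123)), (172, np.int64(124)), (174, np.int64(126)), (176, np.int64(126)), (178, np.int64(127)), (180, np.int64(126)), (182, np.int64(124)), (184, np.int64(123)), (186, np.int64(122)), (188, np.int64(121)), (190, np.int64(119)), (192, np.int64(118)), (194, np.int64(116)), (196, np.int64(112)), (198, np.int64(106)), (200, np.int64(103)), (202, np.int64(99)), (204, np.int64(95)), (206, np.int64(94)), (208, np.int64(121)), (210, np.int64(118)), (212, np.int64(121)), (214, np.int64(125))]
```

The predicted and seen edges agree to within 1 mm for both the fixed tubes and the leaf knuckle. Moving in slowly.

>>> step_arm(slide=[[6,1.7,0.6],[12,3.3,0.6],[17,4.7,0.6],[20,5.5,0.6],[20,5.5,0.6]], twist=[[0,0,0.0014],[0,0,0.0014],[0,0,0.0014],[0,0,0.0014],[0,0,0.0014]], hand=[255,255,255,255,255])

```text
t: 19.42
tool_pos: [445.4, 141.0, 73.4]
tcp_rot: [-0.7, -0.097, 0.701, -0.097]
force: [-0.6, -1.0, -4.8]
finger_gap: 8.9
```

>>> step_arm(slide=[[3,0.8,0],[6,1.7,0],[8,2.2,0],[8.8,2.4,0],[8.8,2.4,0],[8.8,2.4,0]], twist=[[0,0,0],[0,0,0],[0,0,0],[0,0,0],[0,0,0],[0,0,0]], hand=[255,255,255,255,255,255])

```text
t: 20.18
tool_pos: [453.9, 143.4, 73.5]
tcp_rot: [-0.7, -0.097, 0.7, -0.097]
force: [0.2, 0.4, -4.8]
finger_gap: 8.8
```

Run:
```python
from h import *
import pickle
s=sense();c=get_calibration("wrist"); im=capture("wrist"); cs=get_calibration("scene"); im2=capture("scene"); pickle.dump((s,c,im,cs,im2),open("d.pkl","wb"))
r=R.from_quat(s["tcp_rot"]).as_matrix(); print(s["t"],s["tool_pos"],s["force"],s["moment"],"yaw",np.arctan2(-r[1,2],-r[0,2]),r[2].round(4))
G=np.array([499.8,158.1,93]);y=.275;ex=np.array([np.cos(y),np.sin(y),0]);ey=np.array([-ex[1],ex[0],0]);ez=np.array([0,0,1])
K=s["tool_pos"]+47.5*ex+1.8*ey+18.9*ez; d=K-G; print("knuckle err in jamb axes",d@ex,d@ey,d[2])
for n,q in[("gap",G)]: print(n,proj(c,q),proj(cs,q))
u,v=proj(c,G).astype(int); a=cv2.resize(im[v-90:v+90,max(0,u-110):u+90],(600,540) if u>=110 else None,fx=3,fy=3,interpolation=cv2.INTER_CUBIC)
u2,v2=proj(cs,G).astype(int); b=cv2.resize(im2[v2-45:v2+45,u2-17:u2+16],(198,540),interpolation=cv2.INTER_CUBIC)
print("crop origins",max(0,u-110),v-90,u2-17,v2-45); cv2.imwrite("pics/fin.png",np.hstack([a,b])[:,:,::-1])
```

```text
20.175 [453.91618211 143.35353102  73.48350432] [ 0.19699499  0.40164584 -4.84446872] [-0.05999198  0.06330703 -0.02046723] yaw 0.27541368890866824 [-1.e+00  0.e+00  2.e-04]
knuckle err in jamb axes -0.664100984833732 0.06723688569367757 -0.6164956771816037
gap [175.2484692  273.03831904] [316.9470602 248.1497427]
crop origins 65 183 299 203
```

View pics/fin.png

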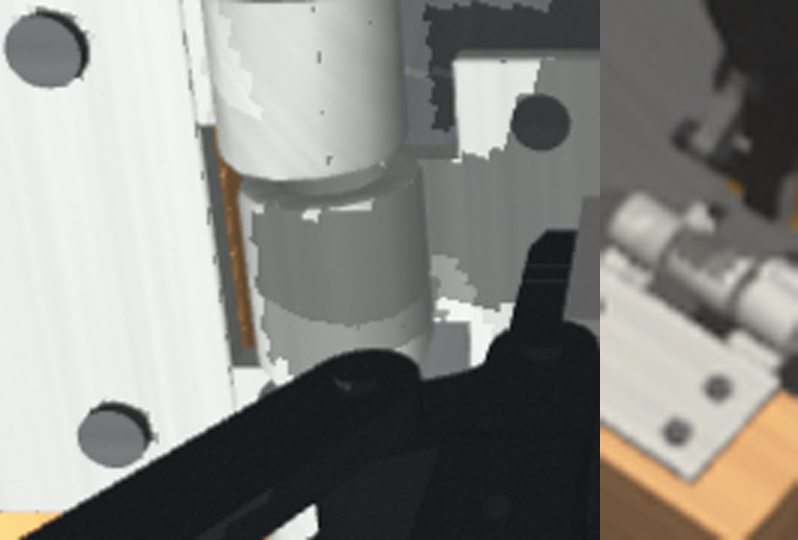

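In the final crop, the leaf knuckle (columns 242–430) sits between the fixed tubes, but its edges look shifted slightly right of the upper tube's (217–405). I'll quantify this using ray-to-axis distances on the outline edges.

```bash
cat > e.py <<'E'
from h import *
y=.275;ex=np.array([np.cos(y),np.sin(y),0]);ey=np.array([-ex[1],ex[0],0]);ez=np.array([0,0,1])
G=np.array([499.8,158.1,93])
def sd(c,uv,A):
    o,d=ray(c,uv); n=np.cross(d,ey); n/=np.linalg.norm(n); return (o-A)@n, n
E
python3 - <<'E'
from e import *
import pickle
s,c,im,cs,im2=pickle.load(open("d.pkl","rb")); g=cv2.cvtColor(im,cv2.COLOR_RGB2GRAY).astype(int)
for r in(205,215,225,232): print("fix",r,[(x,int(g[r,x])) for x in list(range(128,146))],[(x,int(g[r,x])) for x in range(192,212)])
for r in(252,262,272): print("leaf",r,[(x,int(g[r,x])) for x in list(range(138,156))],[(x,int(g[r,x])) for x in range(198,216)])
K=s["tool_pos"]+47.5*ex+1.8*ey+18.9*ez
for n,uv,A in[("fixL",(65+214/3,183+120/3),G),("fixR",(65+404/3,183+120/3),G),("leafL",(65+255/3,183+280/3),K),("leafR",(65+430/3,183+280/3),K)]:
    d,nn=sd(c,uv,A); print(n,d,(nn@ex).round(2),nn[2].round(2))
E
```

```text
fix 205 [(128, 219), (129, 240), (130, 239), (131, 237), (132, 222), (133, 220), (134, 196), (135, 187), (136, 198), (137, 206), (138, 216), (139, 225), (140, 228), (141, 228), (142, 228), (143, 230), (144, 229), (145, 217)] [(192, 131), (193, 125), (194, 119), (195, 114), (196, 106), (197, 97), (198, 90), (199, 95), (200, 117), (201, 114), (202, 102), (203, 101), (204, 101), (205, 102), (206, 104), (207, 95), (208, 61), (209, 71), (210, 71), (211, 68)]
fix 215 [(128, 227), (129, 214), (130, 239), (131, 239), (132, 240), (133, 240), (134, 237), (135, 211), (136, 165), (137, 177), (138, 190), (139, 208), (140, 224), (141, 226), (142, 227), (143, 228), (144, 229), (145, 233)] [(192, 132), (193, 127), (194, 121), (195, 116), (196, 109), (197, 102), (198, 94), (199, 92), (200, 94), (201, 101), (202, 102), (203, 102), (204, 103), (205, 102), (206, 103), (207, 104), (208, 96), (209, 59), (210, 59), (211, 59)]
fix 225 [(128, 240), (129, 228), (130, 137), (131, 123), (132, 110), (133, 108), (134, 104), (135, 105), (136, 121), (137, 163), (138, 175), (139, 183), (140, 191), (141, 201), (142, 
[... 1454 characters left out ...]
), (205, 92), (206, 94), (207, 104), (208, 119), (209, 118), (210, 117), (211, 118), (212, 120), (213, 120), (214, 122), (215, 123)]
leaf 272 [(138, 102), (139, 89), (140, 88), (141, 88), (142, 95), (143, 104), (144, 89), (145, 79), (146, 90), (147, 135), (148, 172), (149, 184), (150, 176), (151, 117), (152, 121), (153, 122), (154, 121), (155, 121)] [(198, 107), (199, 106), (200, 101), (201, 101), (202, 99), (203, 97), (204, 95), (205, 92), (206, 91), (207, 94), (208, 117), (209, 155), (210, 154), (211, 154), (212, 156), (213, 158), (214, 160), (215, 162)]
fixL 13.216122087718404 0.91 0.41
fixR -12.212764226706334 0.97 0.25
leafL 11.41709434601784 0.92 0.4
leafR -13.516174869745697 0.97 0.24
```

Run:
```python
from e import *
import pickle
s,c,im,cs,im2=pickle.load(open("d.pkl","rb"))
K=s["tool_pos"]+47.5*ex+1.8*ey+18.9*ez
for nm,A,E in[("fix",G,[(205,134.8,199.5),(215,135.7,200.3),(225,136.4,200.8)]),("leaf",K,[(252,144.4,206.3),(262,145.6,207),(272,146.8,207.8)])]:
    M=[];b=[]
    for r,l,R_ in E:
        for u,t in((l,13),(R_,-13)):
            d,n=sd(c,(u+.0,r),A); M.append([n@ex,n[2]]);b.append(d-t)
    M=np.array(M);b=np.array(b); print(nm,"resid",b.round(2),"mean",b.mean().round(2),"dir",M.mean(0).round(2),"free xz",np.linalg.lstsq(M,b,rcond=None)[0].round(2))
# scene: perpendicular profile across the axis for fixed tubes and leaf knuckle
g=cv2.cvtColor(im2,cv2.COLOR_RGB2GRAY).astype(np.float32)
a,b2=proj(cs,G-32*ey),proj(cs,G+32*ey); t=(b2-a)/np.linalg.norm(b2-a); n=np.array([-t[1],t[0]])
print("px axis",a,b2)
for off in(-38,-32,-26,-10,-6,0,6,10,26,32,38):
    p=proj(cs,G+off*ey); ks=np.arange(-11,11.5,1); q=(p[None]+ks[:,None]*n).astype(np.float32)
    print(off,cv2.remap(g,q[None,:,0],q[None,:,1],cv2.INTER_LINEAR)[0].astype(int).tolist())
print("n dir in px",n,"13mm x,z in n:",(proj(cs,G+13*ex)-proj(cs,G))@n,(proj(cs,G+13*ez)-proj(cs,G))@n)
```

```text
fix resid [-0.09  0.3   0.06  0.27  0.29  0.37] mean 0.2 dir [0.94 0.33] free xz [ 0.61 -1.14]
leaf resid [-0.58 -0.37 -0.55 -0.37 -0.52 -0.41] mean -0.47 dir [0.94 0.32] free xz [-0.14 -1.06]
px axis [306.56814497 241.6137385 ] [327.55997454 254.83310519]
-38 [102, 102, 104, 104, 104, 111, 144, 174, 184, 198, 205, 200, 185, 167, 143, 112, 135, 189, 205, 196, 204, 212, 210]
-32 [103, 103, 103, 104, 102, 108, 138, 170, 183, 191, 189, 182, 170, 156, 137, 113, 102, 158, 182, 181, 194, 211, 210]
-26 [103, 103, 103, 104, 100, 108, 138, 165, 178, 182, 181, 173, 168, 155, 141, 117, 107, 160, 185, 184, 197, 211, 209]
-10 [89, 70, 68, 85, 131, 134, 104, 100, 102, 105, 107, 117, 148, 147, 125, 102, 92, 92, 92, 130, 194, 211, 208]
-6 [98, 94, 95, 98, 100, 96, 96, 98, 103, 106, 111, 116, 147, 152, 131, 104, 91, 92, 91, 125, 183, 209, 208]
0 [100, 101, 101, 100, 100, 98, 105, 114, 124, 129, 131, 136, 167, 164, 137, 104, 87, 89, 91, 117, 187, 210, 209]
6 [100, 101, 100, 100, 100, 104, 119, 144, 144, 164, 175, 171, 178, 169, 142, 107, 72, 59, 57, 91, 183, 210, 208]
10 [100, 101, 101, 100, 103, 114, 159, 185, 183, 176, 181, 178, 168, 156, 136, 108, 74, 57, 59, 86, 176, 209, 209]
26 [88, 70, 90, 148, 189, 198, 194, 201, 212, 215, 210, 201, 187, 169, 146, 115, 129, 181, 205, 202, 203, 211, 209]
32 [116, 131, 148, 173, 204, 203, 192, 199, 210, 215, 214, 205, 190, 172, 148, 119, 106, 176, 204, 202, 208, 213, 209]
38 [134, 127, 115, 106, 109, 94, 159, 194, 209, 212, 210, 203, 191, 175, 154, 125, 125, 180, 208, 201, 207, 211, 209]
n dir in px [-0.53287934  0.84619124] 13mm x,z in n: 4.545327191482753 -2.8235217019640384
```

The two views together put the knuckle about 1 mm towards the robot and 1 mm low. I'll make that small correction and recheck.

>>> step_arm(slide=[[0.5,0.1,0.5],[1.1,0.3,1.1],[1.1,0.3,1.1],[1.1,0.3,1.1],[1.1,0.3,1.1]], twist=[[0,0,0],[0,0,0],[0,0,0],[0,0,0],[0,0,0]], hand=[255,255,255,255,255])

```text
t: 20.9
tool_pos: [455.1, 143.7, 74.6]
tcp_rot: [-0.7, -0.097, 0.7, -0.097]
force: [0.4, 0.1, -3.2]
finger_gap: 9.0
```

Run:
```python
from e import *
s=sense();c=get_calibration("wrist"); im=capture("wrist")
g=cv2.GaussianBlur(cv2.cvtColor(im,cv2.COLOR_RGB2GRAY),(3,3),0).astype(int)
r=R.from_quat(s["tcp_rot"]).as_matrix(); print(s["t"],s["tool_pos"],s["force"],s["moment"],s["finger_gap"],"yaw",np.arctan2(-r[1,2],-r[0,2]),r[2].round(4))
K=s["tool_pos"]+47.5*ex+1.8*ey+18.9*ez; d=K-G; print("pred err",d@ex,d@ey,d[2])
for r in(205,225): print("fix",r,[(x,int(g[r,x])) for x in list(range(128,142))],[(x,int(g[r,x])) for x in range(192,206)])
for r in(252,262,272): print("leaf",r,[(x,int(g[r,x])) for x in list(range(138,152))],[(x,int(g[r,x])) for x in range(198,212)])
for x in(165,172,180): print("col",x,[(v,int(g[v,x])) for v in range(230,256)])
for n,q in[("fixed +y end top",G-20*ey+13*ez),("K -y top",K-15*ey+13*ez)]: print(n,proj(c,q))
```

```text
20.9 [455.10528459 143.717828    74.60228253] [ 0.42290364  0.14699923 -3.21833203] [-0.037412    0.10435822  0.02775261] 9.01288014624274 yaw 0.27536480715666806 [-1. -0.  0.]
pred err 0.5792449404521723 0.09494833964522864 0.5022825313223791
fix 205 [(128, 241), (129, 239), (130, 225), (131, 206), (132, 212), (133, 232), (134, 239), (135, 234), (136, 226), (137, 220), (138, 208), (139, 195), (140, 195), (141, 204)] [(192, 152), (193, 146), (194, 140), (195, 135), (196, 129), (197, 123), (198, 117), (199, 110), (200, 101), (201, 94), (202, 94), (203, 102), (204, 109), (205, 109)]
fix 225 [(128, 242), (129, 241), (130, 241), (131, 241), (132, 237), (133, 208), (134, 162), (135, 129), (136, 105), (137, 93), (138, 92), (139, 96), (140, 116), (141, 147)] [(192, 155), (193, 149), (194, 144), (195, 138), (196, 132), (197, 127), (198, 121), (199, 115), (200, 108), (201, 102), (202, 97), (203, 94), (204, 97), (205, 102)]
leaf 252 [(138, 140), (139, 106), (140, 93), (141, 89), (142, 89), (143, 96), (144, 120), (145, 152), (146, 169), (147, 158), (148, 141), (149, 154), (150, 179), (151, 192)
[... 1182 characters left out ...]
(231, 217), (232, 216), (233, 215), (234, 213), (235, 212), (236, 211), (237, 211), (238, 212), (239, 211), (240, 198), (241, 165), (242, 132), (243, 119), (244, 117), (245, 117), (246, 116), (247, 111), (248, 102), (249, 98), (250, 103), (251, 123), (252, 163), (253, 204), (254, 219), (255, 200)]
col 180 [(230, 193), (231, 192), (232, 192), (233, 193), (234, 195), (235, 196), (236, 197), (237, 196), (238, 195), (239, 183), (240, 156), (241, 133), (242, 124), (243, 123), (244, 123), (245, 121), (246, 113), (247, 102), (248, 99), (249, 106), (250, 124), (251, 141), (252, 139), (253, 129), (254, 125), (255, 124)]
fixed +y end top [164.85252419 242.61786755]
K -y top [164.25694567 254.81755909]
```

The x/z residual is now about 0.1 mm, and the hinge-axis gap is roughly 0.5 mm off-centre. One last nudge.

>>> step_arm(slide=[[-0.15,0.5,0],[-0.15,0.5,0],[-0.15,0.5,0],[-0.15,0.5,0]], twist=[[0,0,0],[0,0,0],[0,0,0],[0,0,0]], hand=[255,255,255,255])

```text
t: 21.45
tool_pos: [455.0, 144.2, 74.6]
tcp_rot: [-0.7, -0.097, 0.7, -0.097]
force: [-0.1, -0.3, -4.3]
finger_gap: 8.8
```

Run:
```python
from h import *
s=sense(); print(s["t"],s["tool_pos"],s["force"],s["finger_gap"]); print(sign_off())
```

```text
21.45 [454.97018148 144.20962629  74.61334638] [-0.06846536 -0.34577674 -4.30904374] 8.76508658233371
the job is handed in; nothing more can be done
None
```

The job is handed in at 21.5 s. I pulled the tray cover to its end stop, took out the leaf, and the gripper is holding its knuckle between the two fixed knuckles. I did not deliberately touch the pin, the other bystanders or the turquoise trays, but I took no final picture of the bench to confirm they are undisturbed.

**Last checks:**
- **Alignment:** the knuckle axis was within about 0.1 mm across the wrist camera's line of sight. Together with the scene camera I put it at about 1 mm in x and z. Along the hinge it was about 0.6 mm off-centre, which a final 0.5 mm nudge corrected; I took no picture after that nudge.
- **Level and yaw:** the tool tilt was below 0.001 rad and the yaw 0.2754, against 0.275 measured for the jamb.
- **Contact:** the force was only the leaf's weight (about 4.3 N), with sideways force below 0.4 N, so it is not leaning on the block.

**What failed or disagreed:**
- **Tip position:** the stated fingertip position did not match. A touch on the bench showed the tips about 36 mm higher than the interface says, so I corrected for that offset.
- **First cover pull:** because of that, the first pull closed above the tab and moved nothing.
- **Depth check:** after I moved the leaf in, the wrist and scene views disagreed with my prediction by about 1 mm. I corrected it as above.

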